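# Clear the T-slot with the scraper and hang the scraper back

## Robot

A 6-joint arm with a two-finger parallel gripper is mounted at the origin on a cart in front of the work surface, level with it; the furniture and walls round the work are solid. World frame = base frame: x ahead of the robot, y to its left, z up, the work surface at z = 0. Lengths are in mm, angles in rad, forces in N, time in s.
With the tool pointing down it reaches from about 350 to 875 mm from the base axis. Payload 4.2 kg.
Tool frame: the origin (TCP) lies midway between the tips of the shut fingers; the grasp point (between the pads) lies 19 mm behind it; z points along the fingers, y is the direction in which the jaws open and shut (so a half turn about z gives the same grasp; the last joint's range is limited). The gripper opens to 85 mm and grips with 20 to 120 N. Pads are 22 mm wide; open, the fingers measure 114 mm over their backs; the gripper's body (76 mm by 85 mm) begins 54 mm behind the grasp point. The pads swing forward as they close: fully open they stand 13 mm farther back than shut.
Start: joints at [1.55, 0.385, 0.008, 0, -1.194, -0.259], TCP at [172.57, 600.682, 231.312] pointing down, gripper open.
Joint ranges: [-3.14, 3.14], [-1.21, 2.06], [-1.07, 1.41], [-3.16, 2.05], [-2.99, -0.16], [-3.1, 3.1]. Speed limits (rad/s): [2.79, 2.79, 3.14, 3.14, 3.14, 3.14].

## Interface

Orientations are given as a unit quaternion [x, y, z, w].
In Python, from bench import readout, optics, workorder, nets gives the robot as it stands. The module is installed in compiled form; this text tells all that it offers.
- The arm moves only by the tool move_arm, never from a script. Its argument "steps" is a list of rows, each a list of 7 numbers: the opening, from -1 (shut) to 1 (fully open), so that 0 is half open, then the shift along the world's x, y, z in mm, then the turn, a rotation vector about the world's x, y, z in rad. In form: [[gripper, tx, ty, tz, wx, wy, wz], ...]. A call has 1 to 5 rows; each row is the pose to reach, as a shift and turn from the pose commanded when the call began; what a row does not reach only later rows make up. A row lasts 1/12 s, in which the tool goes at most 41.7 mm and 7.16 degrees, less where a joint would pass 70% of its speed; a pose out of reach is approached as far as the arm can. A call with a gripper value outside its range is refused whole. The fingers move at their own pace and stop on an object; the grip force is fixed at half the most. Time passes only in rows, so rows that repeat a pose let the fingers close. It gives the time, the measured TCP pose, the force and the opening at its end, in the units of the state.
- readout.read_state(): the state, without advancing time (a new reading comes with each control period).
- optics.get_image(name): name is "scene" or "top" or "wrist"; returns a dict with "frame" (384x512x3 uint8, blue, green, red), "fx", "fy", "cx", "cy" (pixels), "rvec" (rotation vector, rad) and "tvec" (3), from world to camera coordinates, as OpenCV has them. Camera axes: x right, y down, z forward; pixel columns grow to the right and rows downward; lengths in mm; the calibration is good to about 2 mm. The wrist camera is an equidistant fisheye: a pixel r from the principal point sees the ray r / f radians off the axis. A picture is of the moment at which its call begins. There is no depth.
- workorder.job_done(): hands the job in, once; it reports no verdict.
Trained networks look in a picture, given as the dict that the camera call returned (one of the last four; its "shot" number tells which), for a name from the list of things; names that differ only in an ending like _2 or _b are one class to them, and where a whole thing is asked for, a point or a joint stands for the part that bears it (a point fixed in the world has none). Each returns a list of dicts, best first, with "conf" (0 to 1); they miss things now and then, are a little off and sometimes report something else, mostly with a low value. They report only what shows in the picture. A call takes as long as a camera call.
- nets.silhouettes(name, picture): "region" (384x512 bool, what is visible of it) and "extent" ([left, top, right, bottom] in pixels, round what is visible of it).
- nets.tip_of(name, picture): "uv" ([column, row] in pixels: a listed point, or the origin of a listed thing).
The state is a dict: "clock": time; "joints": joint angles; "joint_vel": joint speeds; "joint_efforts": joint torques, N m; "position": TCP position; "ee_rot": TCP orientation; "contact_force": force on the tool from outside, world axes, zero at the start; "wrist_torque": the same for the moment, N m; "gripper_width": finger opening in mm.
Only numpy, scipy, OpenCV 4.12 (cv2) and the standard library are available. Lean on these libraries where they do the work, as an engineer would, in place of code of your own. Each camera call takes 0.05 s, during which the arm holds its last target.

## Task

Two round steel slugs are lodged under the lips of the slotted plate. Take the scraper off its rail, lower its blade into the slot between the closed end and the slugs, and push both slugs along and out of the open end so that they drop into the bin there; then drape the scraper over its rail again, one leg on each side of the bar and seated upright on it, and let go. Do not touch the slugs with the gripper, and leave the bin and the other things where they are.

Things in the scene. Friction and masses are not known exactly. Their poses are not given: they have to be found in the camera images.
- slot_plate: bare metal plate with one T-slot, fixed to the bench on two dark feet; 190 mm along x, 96 mm wide (y), top face at z = 74 mm. Origin: on the bench under its middle; +x runs along the slot to its open end, z up. The slot lies at y = 0. Its neck, open to above all along, is 16 mm wide and 8 mm deep; below it the undercut is 30 mm wide, from z = 54 mm (slot floor) to 66 mm (under the lips).
- slot_open_end (a point): middle of the slot floor's edge at the open end (x = +95, y = 0, z = 54 mm in the plate's frame), over the bin.
- slot_closed_end (a point): middle of the slot floor at the closed end (x = -94, y = 0, z = 54 mm in the plate's frame), where a dark stop plate, 8 mm thick and 75 mm high, closes the slot.
- slug_a: round steel slug, 24 mm diameter, 8 mm thick, 28 g, lying flat on the slot floor, wider than the neck, so it cannot be lifted out; the one nearer the closed end (its centre starts 69 to 109 mm from the stop face). Slides freely. Origin: centre of its underside.
- slug_b: a slug like slug_a, farther along the slot (its centre starts 136 to 159 mm from the stop face, 30 to 53 mm short of the open end). Origin: centre of its underside.
- catch_bin: small dark grey open parts bin, 90 mm long (x), 60 mm wide (y), 40 mm high, loose on the bench, its near end pushed some 14 mm under the plate's overhanging open end. Origin: centre of its underside.
- tool_rail: tool rail fixed to the bench: a horizontal flat bar along x, 130 mm long, 10 mm thick (y), 16 mm high, its top face at z = 95 mm, between two end posts (inner faces at x = +-63 mm, tops at 104 mm) on a base 144 x 60 x 8 mm. Origin: on the bench under the middle of the bar; z up.
- scraper: slot scraper, about 0.16 kg, starts hanging on the bar. A steel inverted U under a black handle; its 16 mm gap goes over the bar, which then runs along the scraper's x. Origin: middle of the seat, the underside of the 8 mm thick crown, which rests on the bar's top; z up. Keeper leg on the -y side: 24 mm along x, y = -14 to -8 mm, down to z = -24 mm. Blade leg on the +y side.
- scraper_handle (a point): middle of the scraper's upright black handle, where to grip it (x = 0, y = 0, z = +31 mm in the scraper's frame). The handle measures 26 mm along x, 22 mm along y and reaches from z = +8 to +54 mm.
- blade_tip (a point): centre of the scraper blade's lower end (x = 0, y = +12, z = -52 mm in the scraper's frame). The blade is 24 mm along x and 8 mm thick (y). It goes into the slot with its 24 mm side along the slot; with its end about 2 mm above the slot floor the keeper clears the plate's top by some 10 mm.
- tape_roll: roll of brown tape lying on the bench, 80 mm diameter, 20 mm high; a bystander.
- coupling_b0: chrome coupling, 33 mm diameter, 46 mm tall, standing on the bench; a bystander.
- adapter_b0: black adapter box, 64 x 43 x 26 mm, lying on the bench; a bystander.

How it is judged:
By the outcome, as a careful person would: the job done as asked, in the order asked, and still so for the second after the job is handed in, with the robot touching nothing.
It also fails if it takes over 45 s, if anything falls off the work surface, if the arm or the gripper's body presses on something with over 40 N, if the wrist force passes 120 N, or if a joint passes its speed limit or range.

## Working session

There is one attempt and no reset: what is moved stays moved. The work goes in short steps, Python scripts to look and compute and a tool call to move; the robot and the scene stay as the last step left them, time stands still between calls to the robot, and variables do not carry over. Pictures are saved under pics/ and viewed, and the job is handed in when it is done.

Besides the shell and the picture viewer there is one more tool, called as a command line: name --pt "numbers of a row" for each row, then --argument value for the rest. move_arm: Moves the arm, as the interface text tells. Its arguments: {"type":"object","properties":{"steps":{"type":"array","items":{"type":"array","items":{"type":"number"}}}},"required":["steps"]}

```bash
mkdir -p pics; cat > h.py <<'E'
import numpy as np, cv2
from bench import readout, optics, workorder, nets
def cam(p):
    R,_=cv2.Rodrigues(np.array(p["rvec"],float)); return R,np.array(p["tvec"],float).ravel()
def ray(p,uv,fish=False):
    R,t=cam(p); x=(uv[0]-p["cx"])/p["fx"]; y=(uv[1]-p["cy"])/p["fy"]
    if fish:
        r=np.hypot(x,y); d=np.array([np.sin(r)*x/r,np.sin(r)*y/r,np.cos(r)]) if r>0 else np.array([0,0,1.])
    else: d=np.array([x,y,1.])
    d=R.T@d; return -R.T@t,d/np.linalg.norm(d)
def atz(p,uv,z,fish=False):
    o,d=ray(p,uv,fish); return o+d*(z-o[2])/d[2]
def proj(p,X,fish=False):
    R,t=cam(p); c=R@np.array(X,float)+t
    if fish:
        th=np.arctan2(np.hypot(c[0],c[1]),c[2]); n=np.hypot(c[0],c[1]); a=c[:2]/n*th
    else: a=c[:2]/c[2]
    return np.array([a[0]*p["fx"]+p["cx"],a[1]*p["fy"]+p["cy"]])
E
python3 - <<'E'
from h import *
np.set_printoptions(precision=1,suppress=True)
s=readout.read_state();print(s)
for n in ["scene","top","wrist"]:
    p=optics.get_image(n); cv2.imwrite(f"pics/{n}0.png",p["frame"]); print(n,p["fx"],p["cx"],p["cy"],p["rvec"],p["tvec"])
    for t in ["slot_plate","slot_open_end","slot_closed_end","slug_a","slug_b","catch_bin","tool_rail","scraper","scraper_handle","blade_tip","tape_roll","coupling_b0","adapter_b0"]:
        r=nets.tip_of(t,p); q=nets.silhouettes(t,p)
        print(t,[(round(a["conf"],2),np.array(a["uv"])) for a in r[:2]],[(round(a["conf"],2),a["extent"]) for a in q[:2]])
E
```

```text
{'clock': 0.0, 'joints': array([ 1.5,  0.4,  0. , -0. , -1.2, -0.3]), 'joint_vel': array([ 0., -0., -0., -0., -0.,  0.]), 'joint_efforts': array([  0. , -39.2,  18.8,   4.2,  -0. ,   0. ]), 'position': array([172.4, 600.1, 230.2]), 'ee_rot': array([ 1. , -0.1, -0. ,  0. ]), 'contact_force': array([0.1, 0.8, 0.4]), 'wrist_torque': array([-0.,  0., -0.]), 'gripper_width': 85.26788490308732}
scene 400.5500294544477 260.1993134754823 197.75008824316174 [ 0.9 -2.6  1. ] [ 512.1  247.2 1023.3]
slot_plate [(0.78, array([265.4, 220.6]))] [(0.72, [161.0, 254.8, 189.4, 285.9]), (0.56, [243.9, 179.2, 293.9, 239.5])]
slot_open_end [(0.75, array([257.6, 181.1])), (0.66, array([278.8, 158.3]))] [(0.73, [239.1, 175.0, 289.0, 238.9])]
slot_closed_end [(0.64, array([272.7, 234.6]))] [(0.59, [244.1, 176.7, 288.8, 241.9]), (0.57, [273.1, 144.6, 288.3, 166.1])]
slug_a [(0.62, array([263.8, 192.6]))] [(0.41, [264.2, 207.8, 272.3, 212.7])]
slug_b [(0.62, array([263.8, 192.6]))] [(0.41, [264.2, 207.8, 272.3, 212.7])]
catch_bin [(0.81, array([256.7, 187.5])), (0.24, array([230.4, 198.2]))] [(0.74, [243.6, 1
[... 1700 characters left out ...]
7, 162.3, 220.6, 179.9])]
blade_tip [(0.44, array([239. , 221.3]))] [(0.68, [201.9, 160.1, 217.6, 176.8])]
tape_roll [(0.94, array([159.4, 160.5]))] [(0.57, [142.2, 145.5, 173.4, 178.9])]
coupling_b0 [(0.48, array([264. , 150.6]))] [(0.59, [258.5, 140.8, 268.6, 153.0])]
adapter_b0 [(0.78, array([353.2, 152.2])), (0.63, array([212.3, 166.3]))] [(0.63, [342.4, 139.9, 365.3, 166.1])]
wrist 297.3186396354542 254.71628342099095 191.0226935243096 [-1.8  2.3  0.4] [625.1 -40.5 380.1]
slot_plate [] []
slot_open_end [] []
slot_closed_end [] []
slug_a [] []
slug_b [] []
catch_bin [] []
tool_rail [] []
scraper [] []
scraper_handle [] []
blade_tip [] []
tape_roll [] []
coupling_b0 [] []
adapter_b0 [] []
```

```bash
python3 - <<'E'
import cv2
for n,r in [("scene",(140,310,140,300)),("top",(130,240,130,370))]:
    f=cv2.imread(f"pics/{n}0.png")
    a=f[r[0]:r[1],r[2]:r[3]] if n=="top" else f[135:295,140:310]
    k=min(800/a.shape[1],600/a.shape[0]); cv2.imwrite(f"pics/{n}0c.png",cv2.resize(a,None,fx=k,fy=k,interpolation=cv2.INTER_CUBIC)); print(k)
E
```

```text
3.75
3.3333333333333335
```

View pics/scene0.png

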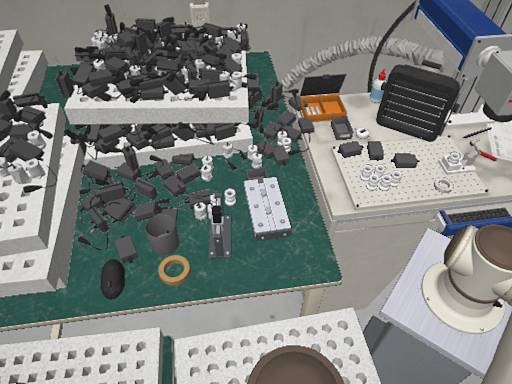

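View pics/wrist0.png

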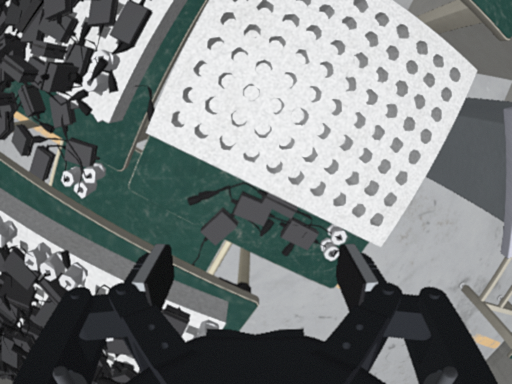

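View pics/scene0c.png

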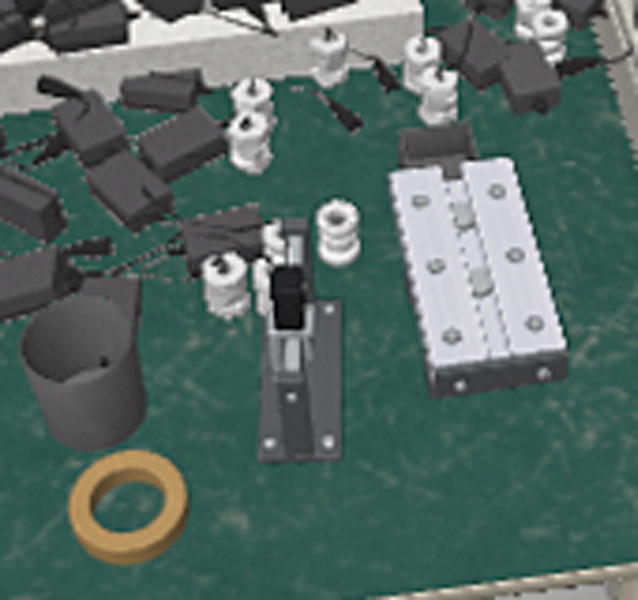

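View pics/top0c.png

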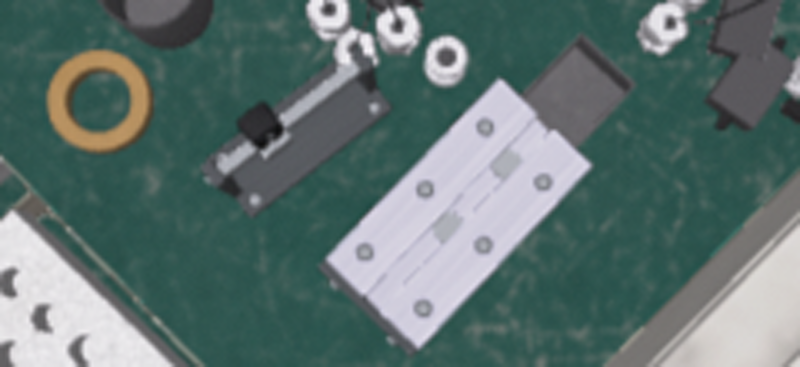

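View pics/top0.png

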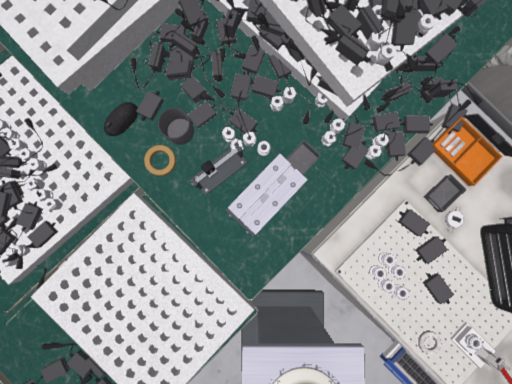

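```bash
python3 - <<'E'
from h import *
np.set_printoptions(precision=1,suppress=True)
p=optics.get_image("top")
f=lambda u,v:(130+(u+.5)/3.3333-.5,130+(v+.5)/3.3333-.5)
for n,u,z in [("plCL",(325,262),74),("plOL",(500,80),74),("plOR",(590,165),74),("plCR",(415,350),74),("slugA",(447,227),62),("slugB",(506,162),62),("rail0",(222,165),95),("rail1",(355,72),95),("handle",(260,118),149),("coup",(447,55),46),("tape",(98,100),20),("binfar",(605,62),40)]:
    print(n,atz(p,f(*u),z))
print("cam",-cam(p)[0].T@cam(p)[1])
w=optics.get_image("wrist"); s=readout.read_state()
from scipy.spatial.transform import Rotation as Ro
R,t=cam(w); Rt=Ro.from_quat(s["ee_rot"]).as_matrix()
print("wrist cam in tool", Rt.T@(-R.T@t-s["position"])); print(R@Rt); print(Rt, s["ee_rot"],s["joints"])
p=optics.get_image("scene");print("cam",-cam(p)[0].T@cam(p)[1])
E
```

```text
plCL [504.1 200.1  74. ]
plOL [642.4  70.9  74. ]
plOR [578.8   3.   74. ]
plCR [439.9 132.7  74. ]
slugA [531.8 109.5  62. ]
slugB [581.7  65.2  62. ]
rail0 [573.2 274.7  95. ]
rail1 [643.  179.1  95. ]
handle [600.1 241.2 149. ]
coup [666.6 110.3  46. ]
tape [631.8 384.9  20. ]
binfar [664.  -13.8  40. ]
cam [474.3 136.7 999.4]
wrist cam in tool [  78.8    0.1 -143.1]
[[-0.   1.   0. ]
 [-1.   0.  -0.3]
 [-0.3 -0.   1. ]]
[[ 1.  -0.3  0. ]
 [-0.3 -1.   0. ]
 [ 0.  -0.  -1. ]] [ 1.  -0.1  0.  -0. ] [ 1.5  0.4  0.   0.  -1.2 -0.3]
cam [148.4 694.  931. ]
```

move_arm --pt "1 140 -140 60 0 0 -0.25" --pt "1 140 -140 60 0 0 -0.25" --pt "1 140 -140 60 0 0 -0.25" --pt "1 140 -140 60 0 0 -0.25" --pt "1 140 -140 60 0 0 -0.25"

```text
clock: 4.62
position: [313.6, 459.1, 292.2]
ee_rot: [0.965, -0.262, 0.0, -0.0]
contact_force: [0.7, 0.1, 0.5]
gripper_width: 85.4
```

move_arm --pt "1 140 -140 0 0 0 -0.25" --pt "1 140 -140 0 0 0 -0.25" --pt "1 140 -140 0 0 0 -0.25" --pt "1 140 -140 0 0 0 -0.25" --pt "1 140 -140 0 0 0 -0.25"

```text
clock: 5.03
position: [454.1, 318.3, 291.7]
ee_rot: [0.925, -0.381, 0.0, -0.0]
contact_force: [-1.1, 0.4, 0.1]
gripper_width: 85.7
```

move_arm --pt "1 100 -100 -20 0 0 -0.18" --pt "1 100 -100 -20 0 0 -0.18" --pt "1 100 -100 -20 0 0 -0.18" --pt "1 100 -100 -20 0 0 -0.18" --pt "1 100 -100 -20 0 0 -0.18"

```text
clock: 5.45
position: [554.4, 217.6, 269.9]
ee_rot: [0.886, -0.464, -0.0, 0.001]
contact_force: [0.2, -0.2, -0.3]
gripper_width: 85.1
```

```bash
python3 - <<'E'
from h import *
np.set_printoptions(precision=3,suppress=True)
s=readout.read_state();print(s)
p=optics.get_image("wrist"); cv2.imwrite("pics/w1.png",cv2.resize(p["frame"],(800,600),interpolation=cv2.INTER_CUBIC)); cv2.imwrite("pics/w1r.png",p["frame"])
import pickle; pickle.dump(p,open("w1.pkl","wb"))
for t in ["slot_plate","slot_open_end","slot_closed_end","slug_a","catch_bin","tool_rail","scraper","scraper_handle","blade_tip"]:
    r=nets.tip_of(t,p); print(t,[(round(a["conf"],2),np.array(a["uv"])) for a in r[:2]])
E
```

```text
{'clock': 5.45, 'joints': array([ 0.646,  0.312, -0.003,  0.   , -1.258, -0.04 ]), 'joint_vel': array([ 0.065, -0.03 , -0.013, -0.013, -0.005, -0.041]), 'joint_efforts': array([ -1.175, -36.267,  19.588,   4.449,   0.01 ,   0.173]), 'position': array([554.439, 217.553, 269.858]), 'ee_rot': array([ 0.886, -0.464, -0.   ,  0.001]), 'contact_force': array([ 0.246, -0.24 , -0.35 ]), 'wrist_torque': array([ 0.147, -0.016, -0.017]), 'gripper_width': 85.11750929293396}
slot_plate [(0.83, array([311.4,  94.2]))]
slot_open_end [(0.96, array([301.5,  16.7]))]
slot_closed_end [(0.57, array([333.7, 165. ]))]
slug_a [(0.67, array([324.2, 102. ])), (0.6, array([305.5,  46.4]))]
catch_bin [(0.59, array([290.9,   5.2]))]
tool_rail [(0.96, array([216.7, 137.7]))]
scraper [(0.8, array([208.4, 164.7]))]
scraper_handle [(0.87, array([207.6, 174.2]))]
blade_tip [(0.88, array([204.9, 160.1])), (0.48, array([207. , 172.5]))]
```

View pics/w1.png

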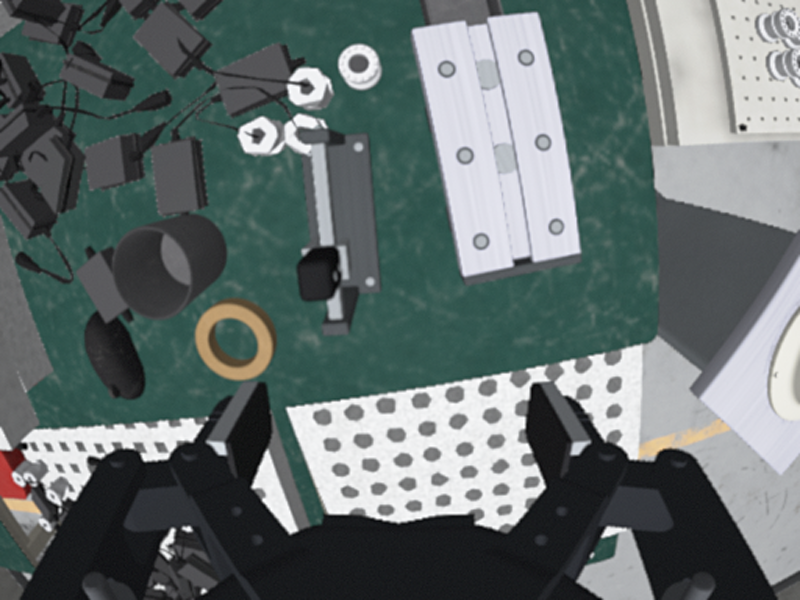

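```bash
python3 - <<'E'
import cv2
f=cv2.imread("pics/w1r.png")
a=f[75:225,170:270]; cv2.imwrite("pics/w1a.png",cv2.resize(a,None,fx=4,fy=4,interpolation=cv2.INTER_CUBIC))
a=f[0:200,250:390]; cv2.imwrite("pics/w1b.png",cv2.resize(a,None,fx=3,fy=3,interpolation=cv2.INTER_CUBIC))
f=cv2.imread("pics/scene0.png")
a=f[185:265,195:245]; cv2.imwrite("pics/s0a.png",cv2.resize(a,None,fx=7,fy=7,interpolation=cv2.INTER_CUBIC))
E
```

```text
(no output)
```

View pics/w1a.png

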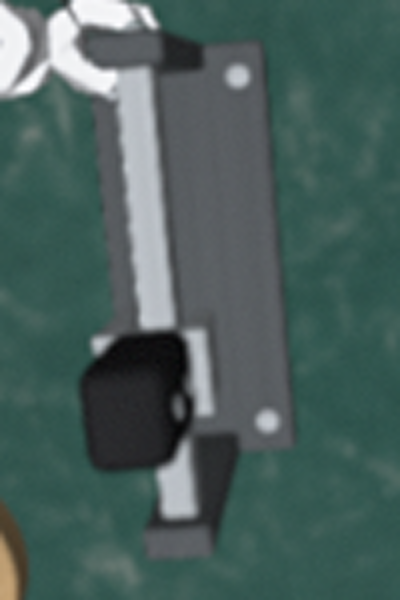

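View pics/w1b.png

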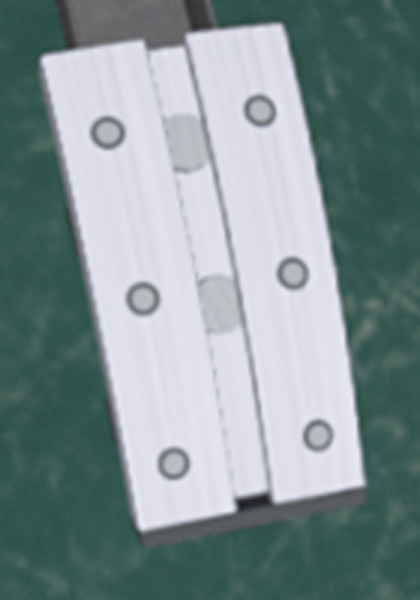

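View pics/s0a.png

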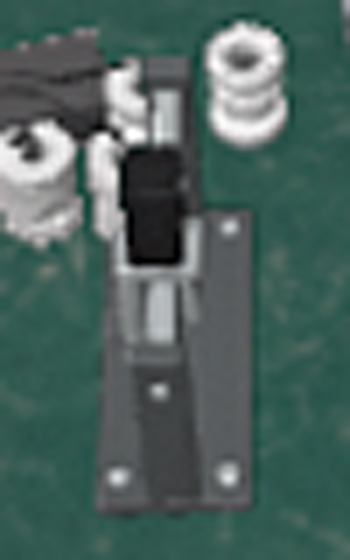

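```bash
cat > fit.py <<'E'
from h import *
import pickle
from scipy.optimize import least_squares
np.set_printoptions(precision=2,suppress=True)
p=pickle.load(open("w1.pkl","rb"))
def T(q,X):
    c,s=np.cos(q[2]),np.sin(q[2]); return np.array([q[0]+c*X[0]-s*X[1],q[1]+s*X[0]+c*X[1],X[2]])
za=lambda u,v:np.array([170+(u+.5)/4-.5,75+(v+.5)/4-.5])
zb=lambda u,v:np.array([250+(u+.5)/3-.5,(v+.5)/3-.5])
def fit(pts,q0):
    r=lambda q:np.concatenate([proj(p,T(q,X),True)-u for X,u in pts])
    o=least_squares(r,q0); print(o.x,np.degrees(o.x[2]),"res px",o.fun.reshape(-1,2).tolist()); return o.x
if __name__=="__main__":
    pl=[((95,48,74),zb(42,57)),((95,8,74),zb(146,41)),((95,-8,74),zb(187,35)),((95,-48,74),zb(284,24)),((-95,-48,74),zb(364,488)),((-95,48,74),zb(137,531)),((-95,8,74),zb(236,511)),((-95,-8,74),zb(272,502))]
    qp=fit(pl,[541,102,-.75])
    for n,u in (("B",zb(187,143)),("A",zb(219,304))):
        X=atz(p,u,62,True)-[qp[0],qp[1],0]; c,s=np.cos(qp[2]),np.sin(qp[2]); print(n,X[0]*c+X[1]*s,-X[0]*s+X[1]*c)
    ra=[((72,-30,8),za(262,42)),((-72,-30,8),za(294,447))]
    r2=[(za(135.5,80),),(za(158,325),)]
    def r(q):
        o=[proj(p,T(q,X),True)-u for X,u in ra]
        e=[]
        for (u,) in r2:
            X=atz(p,u,95,True); c,s=np.cos(q[2]),np.sin(q[2]); e.append((-(X[0]-q[0])*s+(X[1]-q[1])*c)/1.2)
        return np.concatenate(o+[e])
    o=least_squares(r,[608,227,-.94]); print(o.x,np.degrees(o.x[2]),o.fun); qr=o.x
    # crown corners z=103: right side keeper edge visible (207,327),(212,413)
    c,s=np.cos(qr[2]),np.sin(qr[2])
    for n,u,z in (("crownR1",za(207,327),103),("crownR2",za(213,414),103),("crownL1",za(92,338),103),("htop1",za(90,380),149),("htop2",za(92,465),149),("htop3",za(160,460),149)):
        X=atz(p,u,z,True)-[qr[0],qr[1],0]; print(n,X[0]*c+X[1]*s,-X[0]*s+X[1]*c)
    print("TCPz joint cam")
E
python3 fit.py
```

```text
[541.96 100.45  -0.76] -43.46046141080107 res px [[-0.14090013420366176, -0.7173918819223495], [-0.14317139090616138, -0.8657786341644762], [-0.24396995341993488, -0.6030903257428317], [0.1701335853736623, -0.18254218386580057], [-0.03722292499287505, -0.05449628332911516], [0.4329384358095467, 0.474674242235551], [-0.2450173755220817, 0.7212821210119387], [0.34604909103831005, 1.2331624500940848]]
B 52.88209760081078 -1.386253615474942
A -12.739611092049646 -1.5039571003467778
[609.03 226.79  -0.9 ] -51.5217066994301 [ 0.36 -0.65  0.23  0.66 -0.28 -0.24]
crownR1 -7.25202056955582 -14.74534297000129
crownR2 -31.33090368878521 -14.102493374289677
crownL1 -7.794522088636357 16.786627349215827
htop1 -8.777801295854259 7.99822930243324
htop2 -29.378628404742045 10.132990741443274
htop3 -29.242854671845436 -6.353559415273962
TCPz joint cam
```

move_arm --pt "1 44.6 21.3 -50 0 0 0.065" --pt "1 44.6 21.3 -71 0 0 0.065" --pt "1 44.6 21.3 -71 0 0 0.065" --pt "1 44.6 21.3 -71 0 0 0.065" --pt "1 44.6 21.3 -71 0 0 0.065"

```text
clock: 6.37
position: [597.4, 242.1, 200.9]
ee_rot: [0.902, -0.432, 0.0, 0.0]
contact_force: [0.1, 0.6, 0.4]
gripper_width: 85.4
```

```bash
python3 - <<'E'
from h import *
import pickle
np.set_printoptions(precision=3,suppress=True)
s=readout.read_state();print(s["clock"],s["position"],s["ee_rot"],np.degrees(2*np.arctan2(s["ee_rot"][1],s["ee_rot"][0])),s["joint_vel"])
p=optics.get_image("wrist"); cv2.imwrite("pics/w2.png",cv2.resize(p["frame"],(800,600),interpolation=cv2.INTER_CUBIC)); pickle.dump(p,open("w2.pkl","wb"))
E
```

```text
6.3667 [597.355 242.141 200.897] [ 0.902 -0.432  0.     0.   ] -51.22816082180859 [-0.001 -0.043  0.022  0.005  0.002  0.   ]
```

View pics/w2.png

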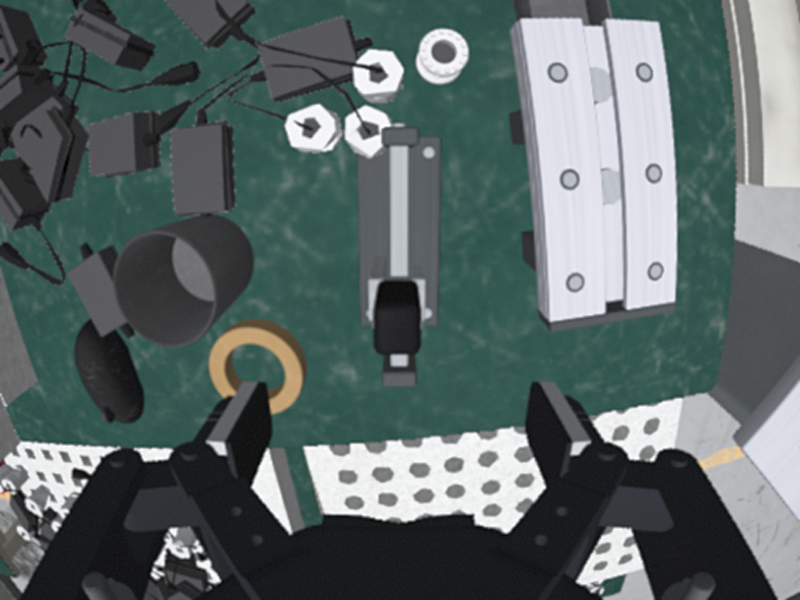

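move_arm --pt "1 0 0 -40 0 0 0" --pt "1 0 0 -75 0 0 0" --pt "1 0 0 -90 0 0 0" --pt "1 0 0 -90 0 0 0" --pt "1 0 0 -90 0 0 0"

```text
clock: 6.83
position: [597.9, 242.3, 112.4]
ee_rot: [0.902, -0.432, 0.001, -0.001]
contact_force: [0.8, 0.5, 0.1]
gripper_width: 85.4
```

move_arm --pt "-1 0 0 0 0 0 0" --pt "-1 0 0 0 0 0 0" --pt "-1 0 0 0 0 0 0" --pt "-1 0 0 0 0 0 0" --pt "-1 0 0 0 0 0 0"

```text
clock: 7.25
position: [597.5, 242.2, 111.2]
ee_rot: [0.902, -0.433, 0.0, -0.001]
contact_force: [0.7, -0.4, -0.1]
gripper_width: 25.5
```

move_arm --pt "-1 0 0 0 0 0 0" --pt "-1 0 0 0 0 0 0" --pt "-1 0 0 0 0 0 0" --pt "-1 0 0 0 0 0 0"

```text
clock: 7.58
position: [597.7, 242.3, 111.2]
ee_rot: [0.902, -0.432, 0.001, -0.001]
contact_force: [-0.3, 0.4, 5.0]
gripper_width: 21.5
```

```bash
python3 - <<'E'
from h import *
import pickle
np.set_printoptions(precision=3,suppress=True)
s=readout.read_state();print(s["clock"],s["position"],s["ee_rot"],s["contact_force"],s["wrist_torque"],s["gripper_width"])
p=optics.get_image("wrist"); cv2.imwrite("pics/w3.png",cv2.resize(p["frame"],(800,600),interpolation=cv2.INTER_CUBIC)); pickle.dump(p,open("w3.pkl","wb"))
E
```

```text
7.5833 [597.75  242.315 111.195] [ 0.902 -0.432  0.001 -0.001] [-0.25   0.355  4.968] [ 0.139  0.132 -0.002] 21.479758896560348
```

View pics/w3.png

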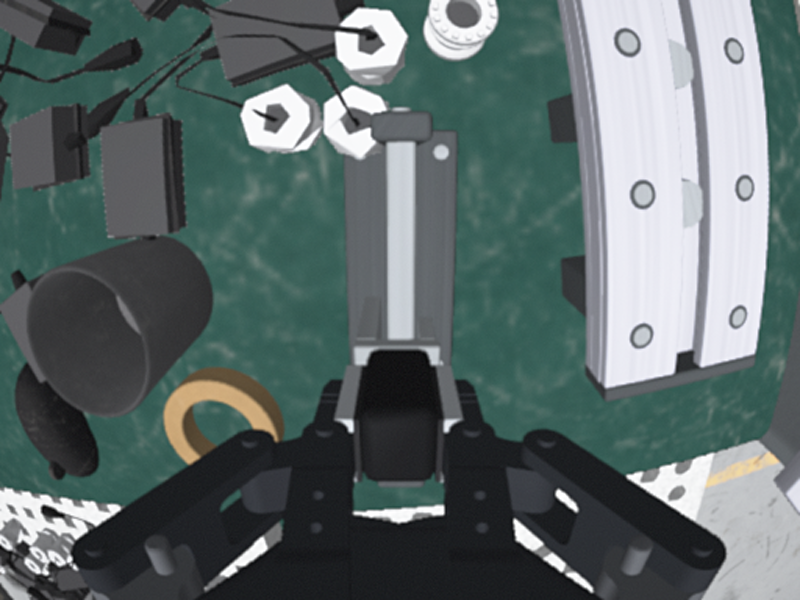

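move_arm --pt "-1 0 0 15 0 0 0" --pt "-1 0 0 40 0 0 0" --pt "-1 0 0 72 0 0 0" --pt "-1 0 0 80 0 0 0" --pt "-1 0 0 80 0 0 0"

```text
clock: 8.05
position: [598.1, 242.6, 192.6]
ee_rot: [0.902, -0.433, 0.001, -0.002]
contact_force: [-0.9, -0.3, -2.4]
gripper_width: 21.5
```

move_arm --pt "-1 -25 -25 0 0 0 0.03" --pt "-1 -50 -51 0 0 0 0.06" --pt "-1 -75 -76 0 0 0 0.09" --pt "-1 -95 -97 0 0 0 0.12" --pt "-1 -107.5 -109.3 0 0 0 0.135"

```text
clock: 8.47
position: [485.5, 129.8, 187.7]
ee_rot: [0.929, -0.371, -0.003, 0.002]
contact_force: [0.2, 0.7, -1.3]
gripper_width: 21.2
```

move_arm --pt "-1 0 0 -25 0 0 0" --pt "-1 0 0 -25 0 0 0" --pt "-1 0 0 -25 0 0 0" --pt "-1 0 0 -25 0 0 0"

```text
clock: 8.8
position: [489.8, 132.8, 164.8]
ee_rot: [0.929, -0.371, -0.0, 0.001]
contact_force: [1.0, 0.1, -0.4]
gripper_width: 21.5
```

```bash
cat > look.py <<'E'
from h import *
import pickle,sys
np.set_printoptions(precision=3,suppress=True)
s=readout.read_state();print(s["clock"],s["position"],s["ee_rot"],np.degrees(2*np.arctan2(s["ee_rot"][1],s["ee_rot"][0])),s["contact_force"],s["wrist_torque"],s["gripper_width"])
n=sys.argv[1]
for c in sys.argv[2:]:
    p=optics.get_image(c); pickle.dump(p,open(f"{c}{n}.pkl","wb")); f=p["frame"]
    if c=="scene": f=cv2.resize(f[150:270,190:320],None,fx=5,fy=5,interpolation=cv2.INTER_CUBIC)
    elif c=="top": f=cv2.resize(f[130:250,180:330],None,fx=5,fy=5,interpolation=cv2.INTER_CUBIC)
    else: f=cv2.resize(f,(800,600),interpolation=cv2.INTER_CUBIC)
    cv2.imwrite(f"pics/{c}{n}.png",f)
E
python3 look.py 4 wrist scene top
```

```text
8.8 [489.845 132.817 164.772] [ 0.929 -0.371 -0.     0.001] -43.51910864289789 [ 0.988  0.131 -0.38 ] [ 0.038  0.004 -0.002] 21.49254751593482
```

View pics/wrist4.png

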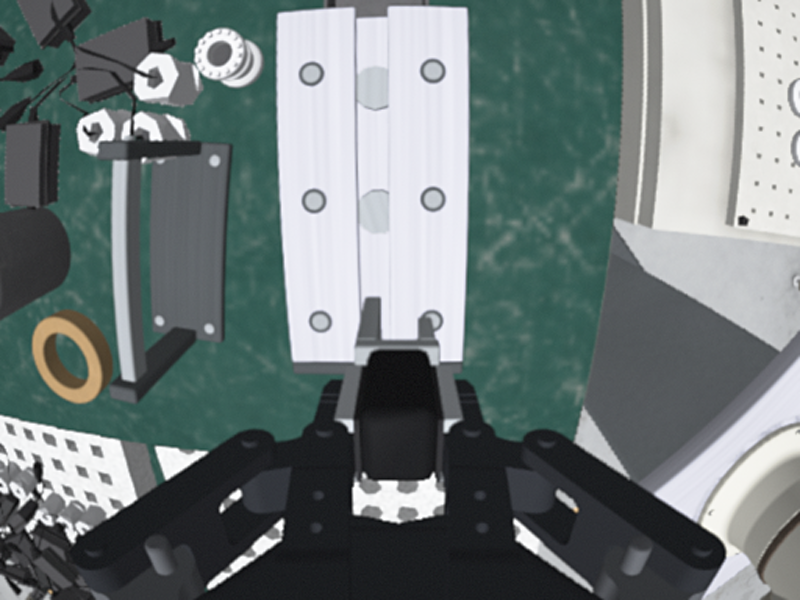

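View pics/scene4.png

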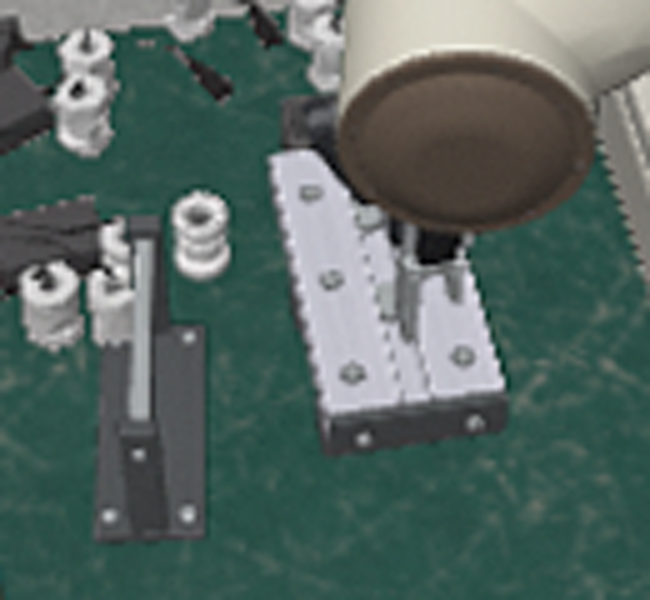

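View pics/top4.png

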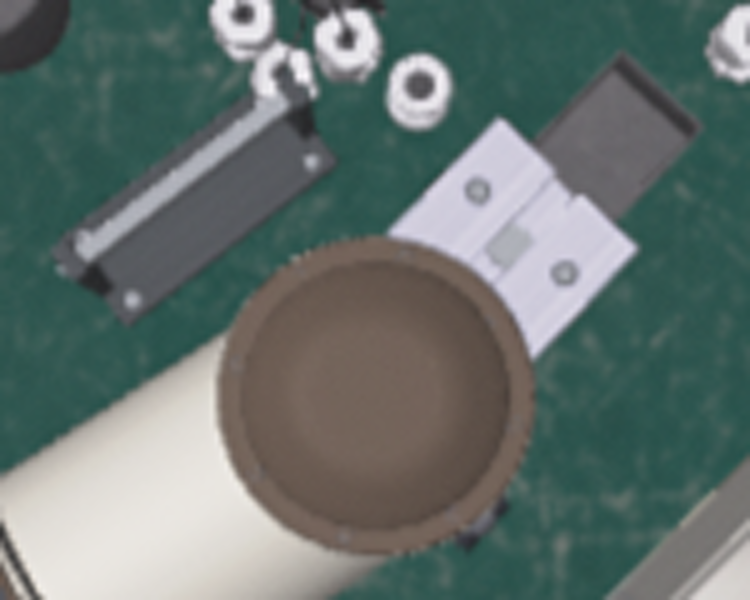

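```bash
python3 - <<'E'
import cv2
from h import *
import pickle
p=pickle.load(open("wrist4.pkl","rb"))
cv2.imwrite("pics/w4c.png",cv2.resize(p["frame"][170:240,190:310],None,fx=6,fy=6,interpolation=cv2.INTER_CUBIC))
cv2.imwrite("pics/w4d.png",cv2.resize(p["frame"][0:200,170:310],None,fx=3,fy=3,interpolation=cv2.INTER_CUBIC))
E
```

```text
(no output)
```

View pics/w4c.png

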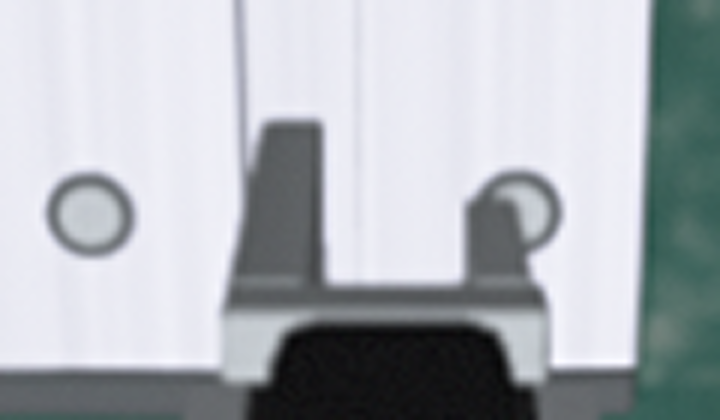

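View pics/w4d.png

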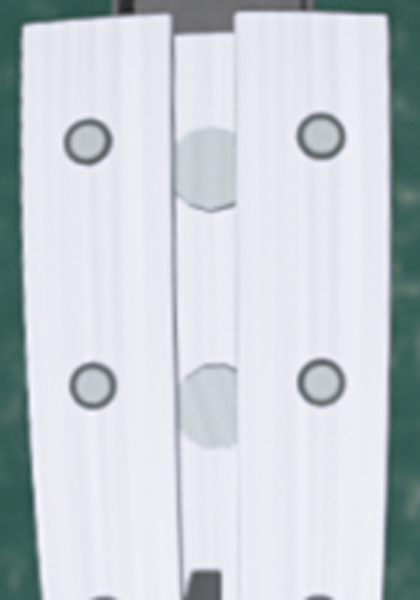

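```bash
python3 - <<'E'
from h import *
import pickle
np.set_printoptions(precision=2,suppress=True)
p=pickle.load(open("wrist4.pkl","rb"))
za=lambda u,v:np.array([190+(u+.5)/6-.5,170+(v+.5)/6-.5])
zb=lambda u,v:np.array([170+(u+.5)/3-.5,(v+.5)/3-.5])
a=np.radians(-43.46);c,s=np.cos(a),np.sin(a);P=np.array([541.96,100.45])
def L(u,z):
    X=atz(p,u,z,True)[:2]-P; return np.array([X[0]*c+X[1]*s,-X[0]*s+X[1]*c])
for n,u,z in [("tipL",za(262,122),96.6),("tipR",za(322,122),96.6),("slL",za(237,50),74),("slL2",za(243,140),74),("slR",za(357,50),74),("OL",zb(22,24),74),("OsL",zb(171,14),74),("OsR",zb(234,12),74),("OR",zb(388,14),74),("slL far",zb(174,200),74),("slR far",zb(236,200),74),("A",zb(209,407),62),("B",zb(206,170),62),("edgeL",zb(32,400),74),("edgeR",zb(386,400),74)]:
    print(n,L(u,z))
t=np.array([489.845,132.817])-P; print("tcp",t[0]*c+t[1]*s,-t[0]*s+t[1]*c)
E
```

```text
tipL [-48.89   3.42]
tipR [-48.9   -4.06]
slL [-45.82   8.31]
slL2 [-58.74   7.82]
slR [-45.87  -8.06]
OL [95.34 48.61]
OsL [95.21  8.95]
OsR [95.36 -7.36]
OR [ 95.84 -47.34]
slL far [43.85  8.07]
slR far [43.58 -7.85]
A [-12.43   0.05]
B [53.35  0.45]
edgeL [-8.04 47.03]
edgeR [ -8.82 -47.27]
tcp -60.09149688043868 -12.353457680675046
```

move_arm --pt "-1 0.3 0.2 -12 0 0 0" --pt "-1 0.3 0.2 -20 0 0 0" --pt "-1 0.3 0.2 -28 0 0 0" --pt "-1 0.3 0.2 -34 0 0 0" --pt "-1 0.3 0.2 -34 0 0 0"

```text
clock: 9.37
position: [489.1, 132.5, 129.8]
ee_rot: [0.929, -0.371, -0.001, 0.001]
contact_force: [-0.1, -0.6, -1.8]
gripper_width: 21.6
```

move_arm --pt "-1 0 0 -3 0 0 0" --pt "-1 0 0 -5 0 0 0" --pt "-1 0 0 -5 0 0 0"

```text
clock: 9.62
position: [489.9, 132.9, 126.1]
ee_rot: [0.929, -0.371, -0.0, 0.0]
contact_force: [0.1, -0.0, -1.2]
gripper_width: 21.3
```

```bash
python3 look.py 5 wrist
```

```text
9.6167 [489.932 132.876 126.141] [ 0.929 -0.371 -0.     0.   ] -43.536981468041446 [ 0.119 -0.004 -1.167] [ 0.012 -0.004  0.066] 21.28434112792281
```

View pics/wrist5.png

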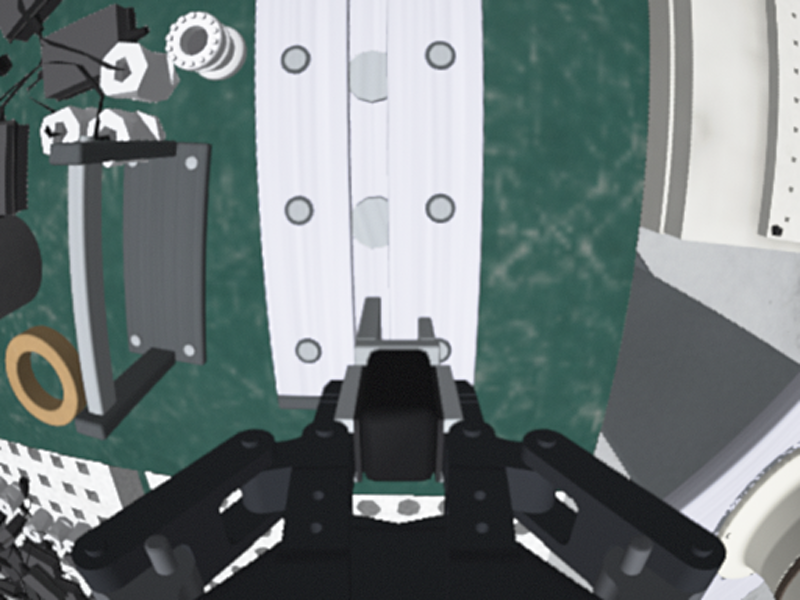

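move_arm --pt "-1 5 -4.7 -1.5 0 0 0" --pt "-1 10 -9.5 -1.5 0 0 0" --pt "-1 15 -14.2 -1.5 0 0 0" --pt "-1 20 -18.9 -1.5 0 0 0" --pt "-1 25 -23.7 -1.5 0 0 0"

```text
clock: 10.08
position: [515.7, 108.6, 124.9]
ee_rot: [0.929, -0.371, 0.0, -0.0]
contact_force: [-0.5, 0.5, -1.7]
gripper_width: 21.4
```

move_arm --pt "-1 5 -4.7 0 0 0 0" --pt "-1 10 -9.5 0 0 0 0" --pt "-1 15 -14.2 0 0 0 0" --pt "-1 20 -18.9 0 0 0 0" --pt "-1 25 -23.7 0 0 0 0"

```text
clock: 10.5
position: [540.4, 85.0, 124.8]
ee_rot: [0.929, -0.371, -0.0, 0.0]
contact_force: [-0.6, 0.7, -0.9]
gripper_width: 21.7
```

```bash
python3 look.py 6 wrist
```

```text
10.5 [540.424  84.983 124.767] [ 0.929 -0.371 -0.     0.   ] -43.53691202254242 [-0.559  0.683 -0.896] [0.197 0.126 0.106] 21.65497419433589
```

View pics/wrist6.png

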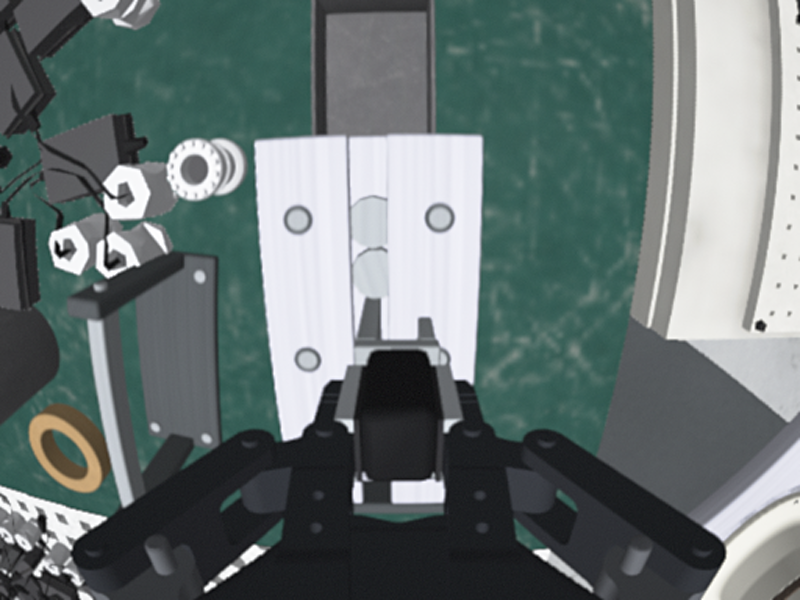

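move_arm --pt "-1 4 -3.8 0 0 0 0" --pt "-1 8 -7.6 0 0 0 0" --pt "-1 12 -11.4 0 0 0 0" --pt "-1 16 -15.2 0 0 0 0" --pt "-1 20 -19 0 0 0 0"

```text
clock: 10.97
position: [560.3, 66.1, 124.8]
ee_rot: [0.929, -0.371, -0.0, 0.0]
contact_force: [0.4, 0.2, -1.8]
gripper_width: 21.3
```

move_arm --pt "-1 4 -3.8 0 0 0 0" --pt "-1 8 -7.6 0 0 0 0" --pt "-1 12 -11.4 0 0 0 0" --pt "-1 16 -15.2 0 0 0 0" --pt "-1 20 -19 0 0 0 0"

```text
clock: 11.38
position: [580.4, 47.1, 124.8]
ee_rot: [0.929, -0.371, 0.0, -0.0]
contact_force: [0.3, 0.6, -1.1]
gripper_width: 21.0
```

move_arm --pt "-1 4 -3.8 0 0 0 0" --pt "-1 8 -7.6 0 0 0 0" --pt "-1 12 -11.4 0 0 0 0" --pt "-1 16 -15.2 0 0 0 0" --pt "-1 20 -19 0 0 0 0"

```text
clock: 11.8
position: [600.4, 28.1, 124.8]
ee_rot: [0.929, -0.371, 0.0, 0.0]
contact_force: [0.6, -0.3, -0.9]
gripper_width: 21.6
```

```bash
python3 look.py 7 wrist
```

```text
11.8 [600.411  28.072 124.811] [ 0.929 -0.371  0.     0.   ] -43.53297296758532 [ 0.591 -0.324 -0.894] [-0.003  0.048  0.042] 21.55214022810963
```

View pics/wrist7.png

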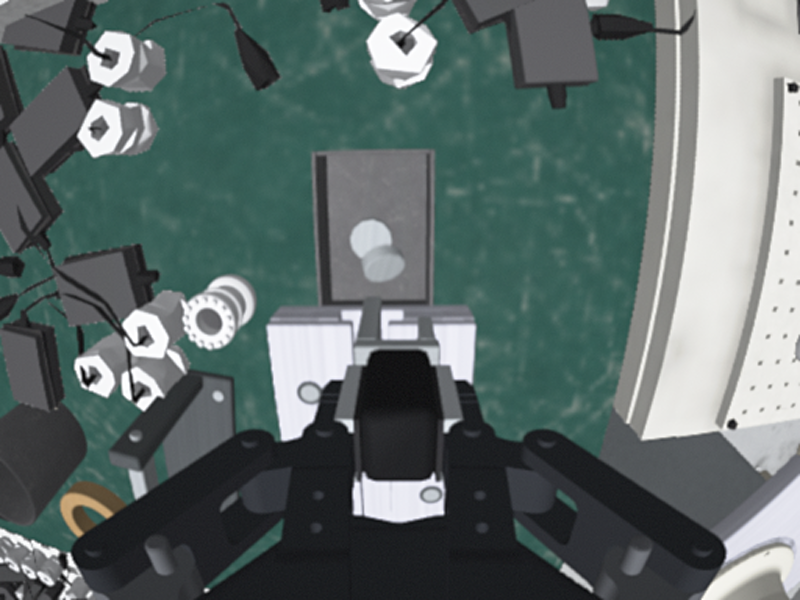

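move_arm --pt "-1 0 0 15 0 0 0" --pt "-1 0 0 40 0 0 0" --pt "-1 0 0 70 0 0 0" --pt "-1 0 0 70 0 0 0"

```text
clock: 12.18
position: [603.7, 28.7, 201.5]
ee_rot: [0.929, -0.37, 0.006, -0.003]
contact_force: [1.2, -0.1, 0.1]
gripper_width: 21.4
```

move_arm --pt "-1 -0.5 25 0 0 0 -0.02" --pt "-1 -1 55 0 0 0 -0.04" --pt "-1 -1.5 85 0 0 0 -0.07" --pt "-1 -2 115 0 0 0 -0.1" --pt "-1 -2 145 0 0 0 -0.12"

```text
clock: 12.6
position: [597.8, 174.7, 194.9]
ee_rot: [0.904, -0.427, 0.0, -0.0]
contact_force: [1.1, -0.8, -1.2]
gripper_width: 21.4
```

move_arm --pt "-1 -0.5 30 0 0 0 -0.014" --pt "-1 -0.7 55 0 0 0 -0.014" --pt "-1 -0.7 69.2 0 0 0 -0.014" --pt "-1 -0.7 69.2 0 0 0 -0.014" --pt "-1 -0.7 69.2 0 0 0 -0.014"

```text
clock: 13.02
position: [597.0, 242.9, 194.5]
ee_rot: [0.902, -0.432, -0.0, 0.0]
contact_force: [0.3, -0.1, -1.9]
gripper_width: 21.2
```

```bash
python3 look.py 8 wrist top
```

```text
13.0167 [597.035 242.934 194.456] [ 0.902 -0.432 -0.     0.   ] -51.15015995395222 [ 0.347 -0.111 -1.861] [-0.046 -0.015 -0.04 ] 21.196046428614466
```

View pics/wrist8.png

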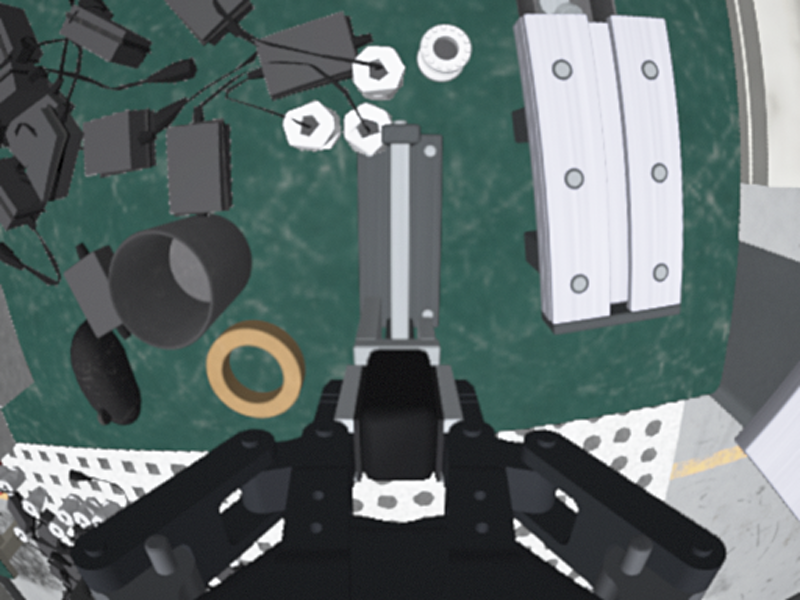

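View pics/top8.png

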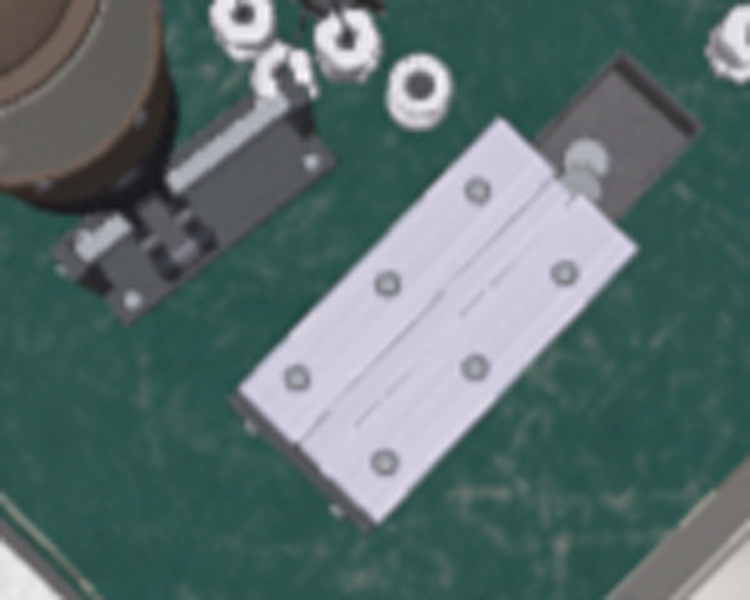

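move_arm --pt "-1 0.5 -0.4 -18 0 0 0" --pt "-1 0.5 -0.4 -33 0 0 0" --pt "-1 0.5 -0.4 -45 0 0 0" --pt "-1 0.5 -0.4 -55 0 0 0" --pt "-1 0.5 -0.4 -55 0 0 0"

```text
clock: 13.53
position: [596.7, 240.4, 137.4]
ee_rot: [0.901, -0.433, -0.001, 0.002]
contact_force: [-0.8, 0.6, -0.6]
gripper_width: 21.1
```

```bash
python3 look.py 9 wrist
```

```text
13.5333 [596.654 240.393 137.416] [ 0.901 -0.433 -0.001  0.002] -51.32138095853573 [-0.823  0.64  -0.632] [-0.013  0.04  -0.016] 21.118406472407138
```

View pics/wrist9.png

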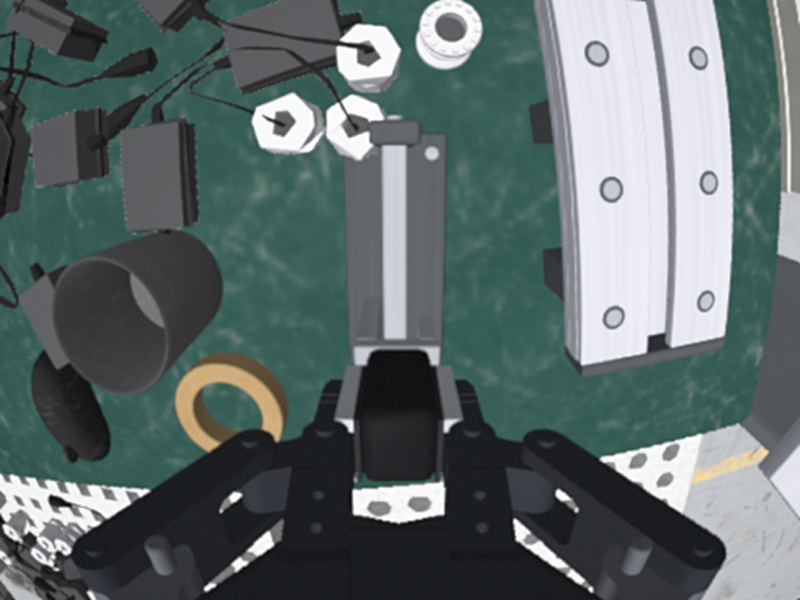

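move_arm --pt "-1 0 0 0 0 0 0" --pt "-1 0 0 0 0 0 0" --pt "-1 0 0 0 0 0 0"

```text
clock: 13.83
position: [598.3, 242.4, 140.9]
ee_rot: [0.902, -0.432, 0.001, -0.001]
contact_force: [-0.6, 0.2, -1.3]
gripper_width: 21.4
```

```bash
python3 look.py 10 wrist; python3 -c "
from h import *
import pickle
p=pickle.load(open('wrist10.pkl','rb'));cv2.imwrite('pics/w10c.png',cv2.resize(p['frame'][65:245,200:300],None,fx=3.3,fy=3.3,interpolation=cv2.INTER_CUBIC))"
```

```text
13.8333 [598.309 242.445 140.948] [ 0.902 -0.432  0.001 -0.001] -51.216381489946514 [-0.603  0.235 -1.269] [ 0.022 -0.022  0.018] 21.41575730746294
```

View pics/w10c.png

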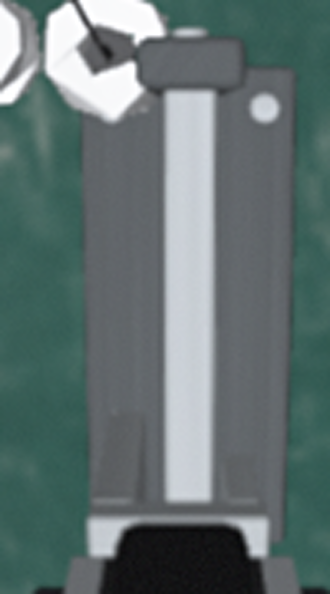

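move_arm --pt "-1 -0.6 -0.5 -8 0 0 0" --pt "-1 -0.6 -0.5 -15 0 0 0" --pt "-1 -0.6 -0.5 -22 0 0 0" --pt "-1 -0.6 -0.5 -27 0 0 0" --pt "-1 -0.6 -0.5 -27 0 0 0"

```text
clock: 14.3
position: [596.9, 241.6, 111.7]
ee_rot: [0.902, -0.432, -0.0, 0.001]
contact_force: [0.5, 0.1, -1.5]
gripper_width: 21.3
```

move_arm --pt "-1 0 0 -1 0 0 0" --pt "-1 0 0 -2 0 0 0" --pt "-1 0 0 -2 0 0 0" --pt "-1 0 0 -2 0 0 0"

```text
clock: 14.63
position: [597.2, 241.8, 111.2]
ee_rot: [0.902, -0.432, 0.0, -0.0]
contact_force: [-1.9, -0.2, 2.8]
gripper_width: 21.8
```

```bash
python3 look.py 11 wrist scene
```

```text
14.6333 [597.159 241.824 111.196] [ 0.902 -0.432  0.    -0.   ] -51.20433419547633 [-1.869 -0.161  2.832] [-0.048  0.425  0.008] 21.776187348460983
```

View pics/wrist11.png

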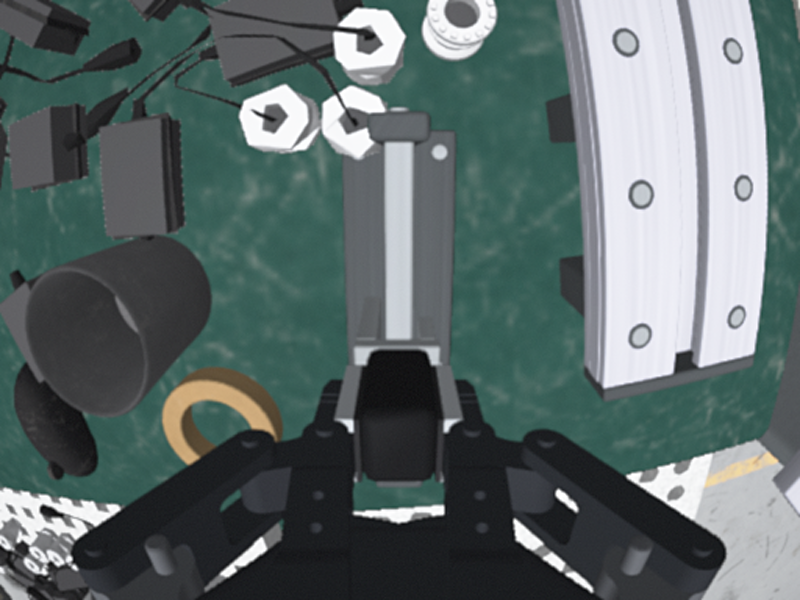

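View pics/scene11.png

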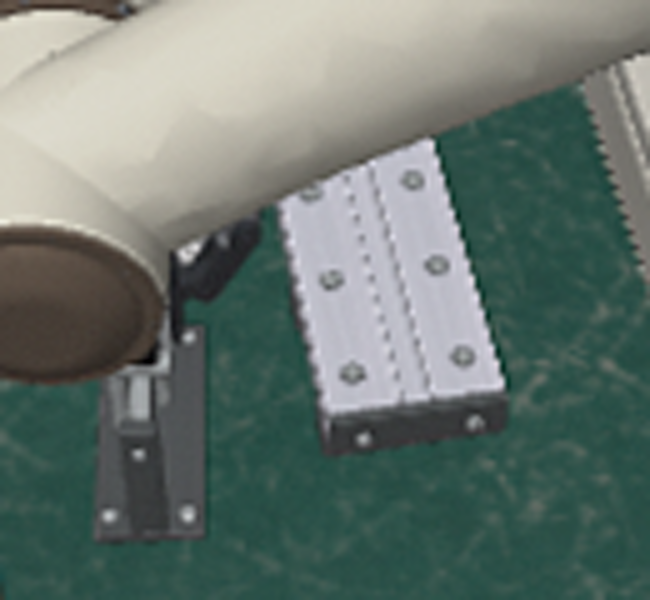

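move_arm --pt "-1 0 0 -0.5 0 0 0" --pt "-1 0 0 -0.5 0 0 0"

```text
clock: 14.9
position: [597.2, 241.8, 111.2]
ee_rot: [0.902, -0.432, 0.0, -0.0]
contact_force: [-2.1, 0.1, 4.1]
gripper_width: 21.2
```

move_arm --pt "1 0 0 0 0 0 0" --pt "1 0 0 0 0 0 0" --pt "1 0 0 0 0 0 0" --pt "1 0 0 0 0 0 0" --pt "1 0 0 0 0 0 0"

```text
clock: 15.32
position: [597.2, 241.7, 110.0]
ee_rot: [0.902, -0.432, -0.0, 0.0]
contact_force: [0.0, 0.3, -0.6]
gripper_width: 80.1
```

move_arm --pt "1 0 0 0 0 0 0" --pt "1 0 0 0 0 0 0" --pt "1 0 0 0 0 0 0" --pt "1 0 0 0 0 0 0"

```text
clock: 15.65
position: [597.2, 241.8, 110.3]
ee_rot: [0.902, -0.432, -0.0, 0.0]
contact_force: [-0.4, 0.6, 1.1]
gripper_width: 85.4
```

```bash
python3 look.py 12 wrist
```

```text
15.65 [597.184 241.768 110.274] [ 0.902 -0.432 -0.     0.   ] -51.21583632781437 [-0.437  0.588  1.143] [0.038 0.017 0.   ] 85.40855852932026
```

View pics/wrist12.png

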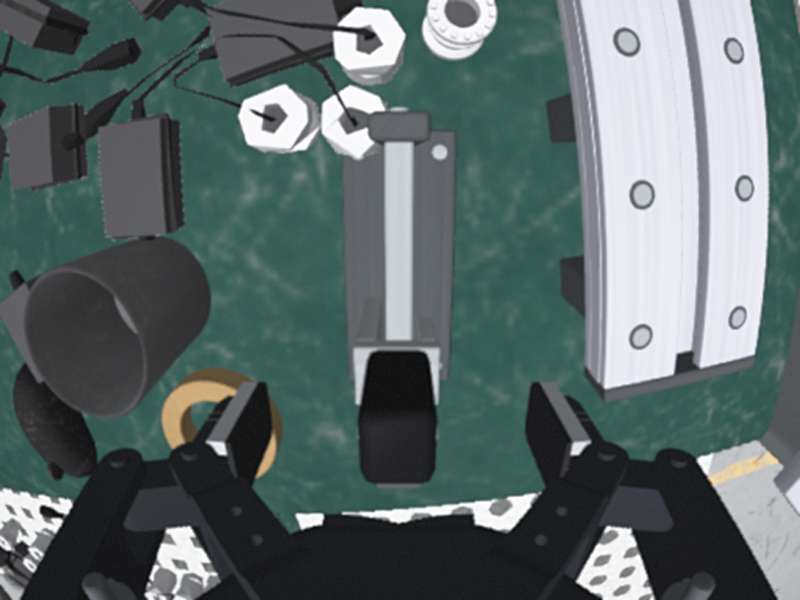

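move_arm --pt "1 0 0 25 0 0 0" --pt "1 0 0 60 0 0 0" --pt "1 0 0 95 0 0 0" --pt "1 0 0 135 0 0 0" --pt "1 0 0 160 0 0 0"

```text
clock: 16.12
position: [598.3, 242.0, 275.2]
ee_rot: [0.902, -0.432, 0.002, -0.002]
contact_force: [0.6, 0.6, 1.8]
gripper_width: 85.4
```

move_arm --pt "1 -80 80 20 0 0 0" --pt "1 -80 80 20 0 0 0" --pt "1 -80 80 20 0 0 0" --pt "1 -160 160 20 0 0 0" --pt "1 -160 160 20 0 0 0"

```text
clock: 16.53
position: [457.1, 381.5, 291.1]
ee_rot: [0.902, -0.433, 0.0, -0.001]
contact_force: [0.9, 1.2, 0.1]
gripper_width: 85.2
```

move_arm --pt "1 0 0 0 0 0 0" --pt "1 0 0 0 0 0 0" --pt "1 0 0 0 0 0 0"

```text
clock: 16.78
position: [458.0, 380.9, 290.4]
ee_rot: [0.902, -0.432, 0.0, 0.0]
contact_force: [0.3, -0.2, 0.5]
gripper_width: 85.3
```

```bash
python3 look.py 13 wrist top scene
```

```text
16.7833 [458.042 380.858 290.408] [ 0.902 -0.432  0.     0.   ] -51.15974255221933 [ 0.288 -0.186  0.541] [-0.069 -0.021 -0.07 ] 85.2905902270654
```

View pics/top13.png

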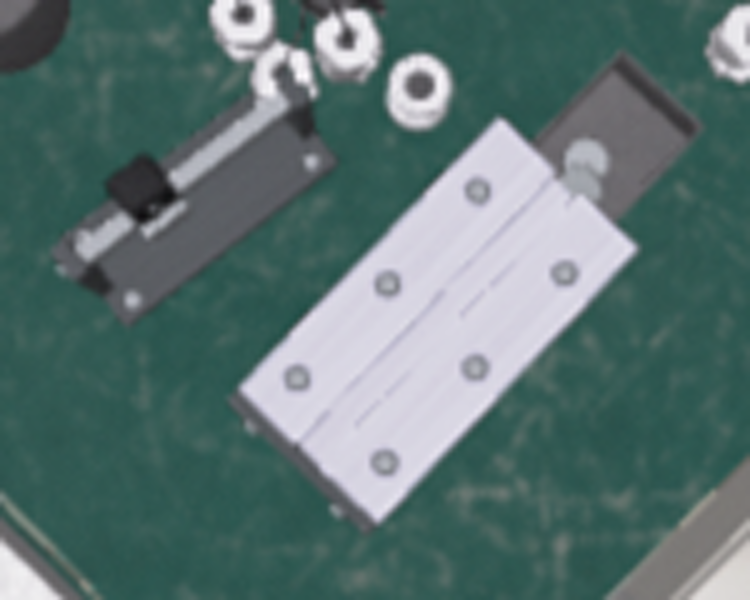

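View pics/scene13.png

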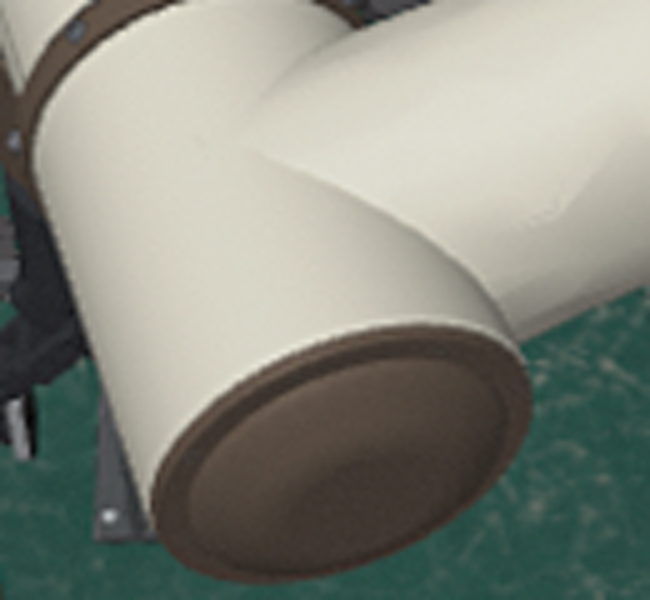

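View pics/wrist13.png

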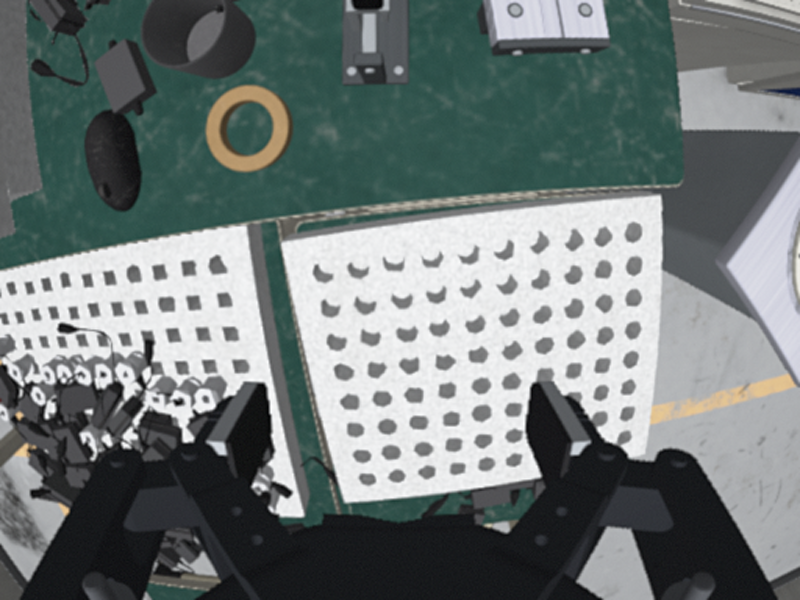

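```bash
python3 -c "
from bench import workorder; print(workorder.job_done())"
```

```text
the job is handed in; nothing more can be done
None
```

Both slugs are out of the slot and in the bin, and the scraper is back on its rail. I handed the job in at about 17 s of the 45 s allowed.

- **Push:** I lifted the scraper off its rail and lowered the blade behind slug_a without contact (about 0.3 mm off the slot's centre line). Pushing along the slot sent both slugs out of the open end. The gripper never touched the slugs, and the readings I took showed at most about 5 N.
- **Return:** I lowered the scraper over the bar until it reached the pickup height (tool point at 111.2 mm) with a light contact force. I let go and backed the arm away.
- **Last checks:**
  - The top camera showed an empty slot and both slugs in the bin, one overlapping the other. The bin, coupling and rail had not visibly moved.
  - The top view showed the handle standing on the bar as at the start. A wrist picture taken right after release showed the scraper upright with the bar between its legs.
  - The last scene picture had the arm in the way, so it could not confirm the scraper from the side.
  - I saw the tape roll in its place in the wrist pictures, but I did not check adapter_b0 specifically. The arm only passed at height over that area.

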